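# Marker pens back into their clips at the refill counter

## Task

Put the four label-writing markers that lie on the refill counter back in their rack: snap each one into the spring clip whose base has the marker's own colour, pressed fully home in both pairs of jaws. Leave the jar and the scoop where they are.

Things in the scene. Friction and masses are not known exactly. Their poses are not given: they have to be found in the camera images.
- marker_red: Loose marker lying on the counter: white barrel, red sleeve, cap and tail. 150 mm long, round 16 mm barrel; mid-length a square sleeve 44 long, 20 wide, 20 high: grip there, across. Origin: centre of the sleeve's underside, on the counter; the centre line is 10 mm above it. x along the marker to the cap, y across, z up. About 45 g.
- marker_blue: Loose marker lying on the counter: white barrel, blue sleeve, cap and tail. 150 mm long, round 16 mm barrel; mid-length a square sleeve 44 long, 20 wide, 20 high: grip there, across. Origin: centre of the sleeve's underside, on the counter; the centre line is 10 mm above it. x along the marker to the cap, y across, z up. About 45 g.
- marker_green: Loose marker lying on the counter: white barrel, green sleeve, cap and tail. 150 mm long, round 16 mm barrel; mid-length a square sleeve 44 long, 20 wide, 20 high: grip there, across. Origin: centre of the sleeve's underside, on the counter; the centre line is 10 mm above it. x along the marker to the cap, y across, z up. About 45 g.
- marker_yellow: Loose marker lying on the counter: white barrel, yellow sleeve, cap and tail. 150 mm long, round 16 mm barrel; mid-length a square sleeve 44 long, 20 wide, 20 high: grip there, across. Origin: centre of the sleeve's underside, on the counter; the centre line is 10 mm above it. x along the marker to the cap, y across, z up. About 45 g.
- clip_red: Fixed double spring clip, red base plate 124 x 44 x 6 mm. Origin: centre of the plate's underside, 12 mm above the counter; x along the marker's place, y along the row, z up. Two pairs of white spring jaws stand at x = +42 and -42 mm, each 14 mm long in x (70 mm free between the pairs), 49 mm tall; mouth 38 mm wide at the top, narrowing to 11 mm at 31 mm height. Each gives up to 14 mm sideways.
- clip_blue: Fixed double spring clip, blue base plate 124 x 44 x 6 mm. Origin: centre of the plate's underside, 12 mm above the counter; x along the marker's place, y along the row, z up. As the red clip. A marker level along x (either way round), pressed straight down over the centre with about 8 to 15 N, snaps into both pairs; its sleeve sits between them. Home: marker origin 14 mm above clip origin.
- clip_green: Fixed double spring clip, green base plate 124 x 44 x 6 mm. Origin: centre of the plate's underside, 12 mm above the counter; x along the marker's place, y along the row, z up. As the red clip. A seated marker rests on black blocks 16 mm high; 8 mm is free between its sleeve and the base plate.
- clip_yellow: Fixed double spring clip, yellow base plate 124 x 44 x 6 mm. Origin: centre of the plate's underside, 12 mm above the counter; x along the marker's place, y along the row, z up. As the red clip. The four clips stand in a row, 80 mm apart in y, any colour order, on a wooden board 340 x 160 x 12 mm on the counter.
- jar: Bystander: amber jar with steel lid and paper label, 56 mm across, 85 mm tall, standing. Origin: centre of its underside. Leave alone.
- scoop: Bystander: steel scoop with an open square bowl, about 185 mm long, 50 mm wide, 33 mm tall, lying. Origin: on the counter under the front of the handle; x runs from handle to bowl. Leave alone.
There are look-alikes about, which are no part of the job. Leave any purple look-alike of the marker_blue alone. What is shaped like the marker_yellow but turquoise is not meant.

How it is judged:
By the outcome, as a careful person would: the job done as asked, in the order asked, and still so for the second after the job is handed in, with the robot touching nothing.
It also fails if it takes over 112 s, if anything falls off the work surface, if the arm or the gripper's body presses on something with over 40 N, if the wrist force passes 120 N, or if a joint passes its speed limit or range.

## Robot

A 6-joint arm with a two-finger parallel gripper is mounted at the origin on the work surface. World frame = base frame: x ahead of the robot, y to its left, z up, the work surface at z = 0. Lengths are in m, angles in rad, forces in N, time in s.
With the tool pointing down it reaches from about 0.2 to 0.875 m from the base axis. Payload 3.4 kg.
Tool frame: the origin (TCP) lies between the finger pads; the fingertips stand 25 mm ahead of it and the grasp point (between the pads) lies 6 mm ahead of it (r.nose_length is the z of the fingertips in the tool frame, in m); z points along the fingers, x is the direction in which the jaws open and shut, and the axes are right-handed (so a half turn about z gives the same grasp; the last joint's range is limited). The gripper opens to 94 mm and grips with 3 to 60 N. Pads are 16 mm wide; open, the fingers measure 119 mm over their backs; the gripper's body (75 mm by 177 mm) begins 78 mm behind the grasp point.
Start: joints at [1.111, 0.276, 1.505, -0, 1.361, -0.121], TCP at [0.191, 0.542, 0.202] pointing down, gripper open.
Joint ranges: [-2.89, 2.89], [-0.75, 2.08], [0.22, 2.7], [-1.18, 4.32], [0.11, 2.71], [-2.7, 2.7]. Speed limits (rad/s): [2.57, 2.57, 3.14, 3.14, 3.14, 3.14].

## Interface

Orientations are given as a unit quaternion [w, x, y, z].
In Python, from plant import r, gripper_to, inverse_kinematics, vision, models, telemetry gives the robot as it stands. Calls block until the motion is done:
- r.move_to(position, orientation): joint-space move of the TCP to a pose.
- r.move_l(position, rot=None, vel=0.15, guard=None): straight line of the TCP; rot=None keeps the orientation; vel is the mean speed in m/s. With guard (N) it stops when the force on the tool has changed by that much, and returns True; else False.
- r.movej(angles): joint-space move.
- gripper_to(opening, f_grip=None): finger opening in m; f_grip is the grip in N (None keeps the last); returns when the fingers have stopped.
- r.hold(seconds).
- inverse_kinematics(position, orientation): joint angles nearest the present ones, or None.
- vision.snapshot(name): name is "scene" or "top"; returns the picture (480x640x3 uint8, red, green, blue); there is no depth.
- vision.get_calibration(name): a dict with "fx", "fy", "cx", "cy" (pixels), "D" ([k1, k2, p1, p2, k3] as OpenCV has them; the pictures are not rectified), "position" and "orientation" of the camera in the world. Camera axes: x right, y down, z forward; pixel columns grow to the right and rows downward; lengths in m; the calibration is good to about 2 mm. A picture is of the moment at which its call begins. get_calibration takes no time and is no camera call.
A pose or a line that the arm cannot do raises r.PlanningError and nothing moves.
- r.sign_off(): hands the job in, once; it reports no verdict.
Trained networks look in the newest picture that a camera, given by its name, has taken for a name from the list of things; names that differ only in an ending like _2 or _b are one class to them, and where a whole thing is asked for, a point or a joint stands for the part that bears it (a point fixed in the world has none). Each returns a list of dicts, best first, with "score" (0 to 1); they miss things now and then, are a little off and sometimes report something else, mostly with a low value. They report only what shows in the picture. A call takes as long as a camera call. They do not tell look-alikes from the thing itself.
- models.boxes_of(thing, camera): "at" ([x, y, z] in m, in world coordinates, good to about 4 mm: the middle of the surface that is visible of it).
- models.regions_of(thing, camera): "pixels" (480x640 bool, what is visible of it).
- models.mark_of(thing, camera): "at" ([x, y, z] in m, in world coordinates, good to about 4 mm: a listed point, or the origin of a listed thing).
Readings, each from a call of its own:
- telemetry.current_t(): time.
- telemetry.current_joints(): joint angles.
- telemetry.current_dq(): joint speeds.
- telemetry.current_joint_efforts(): joint torques, N m.
- telemetry.current_ee_pos(): TCP position.
- telemetry.current_tool_rot(): TCP orientation.
- telemetry.current_wrist_force(): force on the tool from outside, world axes, zero at the start.
- telemetry.current_torque(): the same for the moment, N m.
- telemetry.current_opening(): finger opening in m.
Only numpy, scipy, OpenCV 4.12 (cv2) and the standard library are available. Lean on these libraries where they do the work, as an engineer would, in place of code of your own. Each camera call takes 0.05 s, during which the arm holds its last target. There are 200 camera calls.

## Working session

There is one attempt and no reset: what is moved stays moved. The work goes in short steps, each a Python script; the robot and the scene stay as the last script left them, time stands still between calls to the robot, and variables do not carry over. Pictures are saved under pics/ and viewed, about 12 in all and at most 16, crops included, and the job is handed in when it is done.

```bash
ls; mkdir -p pics; python3 - <<'E'
from plant import r, vision, telemetry
import cv2
for n in("scene","top"):
    c=vision.get_calibration(n);print(n,c)
    cv2.imwrite(f"pics/{n}0.png",vision.snapshot(n)[:,:,::-1])
print(telemetry.current_t(),telemetry.current_tool_rot())
E
```

```text
pics
scene {'fx': 572.8879747532509, 'fy': 572.8879747532509, 'cx': 320.9191710057872, 'cy': 245.26523347191235, 'D': array([-0.02226023,  0.        ,  0.        ,  0.        ,  0.        ]), 'position': array([ 1.30195789, -0.94466049,  0.96927347]), 'orientation': array([-0.41221156,  0.84816661,  0.30172987, -0.14019311])}
top {'fx': 603.6215563936374, 'fy': 603.6215563936374, 'cx': 325.65949826941085, 'cy': 252.30603879019677, 'D': array([-0.17042858,  0.        ,  0.        ,  0.        ,  0.        ]), 'position': array([ 0.44354377, -0.02998318,  1.40179543]), 'orientation': array([ 0.02729779, -0.70564767,  0.70726907, -0.03296449])}
0.1 [ 3.94231821e-04  8.16194195e-01  5.77777114e-01 -6.98129824e-04]
```

View pics/top0.png

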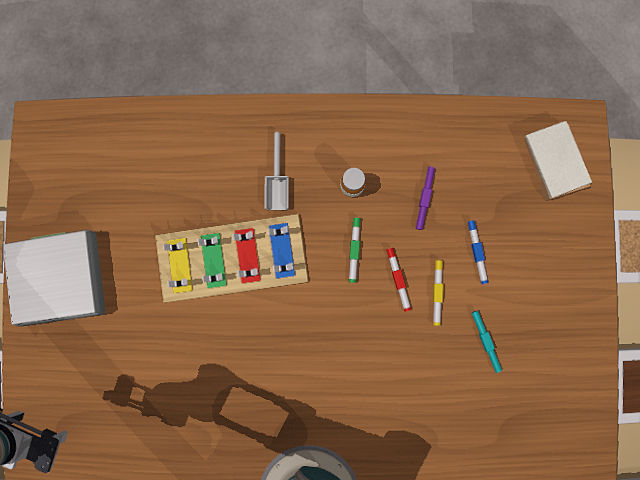

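View pics/scene0.png

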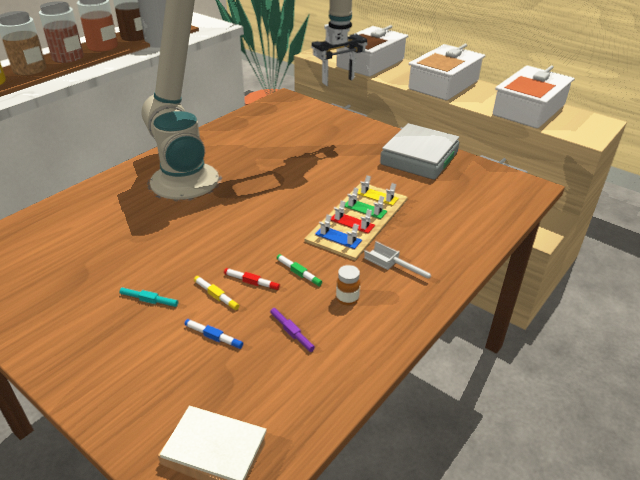

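```bash
cat >h.py <<'E'
import numpy as np, cv2
from scipy.spatial.transform import Rotation as R
from plant import *
HUE={'red':(0,6),'blue':(105,120),'green':(50,80),'yellow':(24,33)}
def proj(px,z,cam='top'):
    c=vision.get_calibration(cam);K=np.array([[c['fx'],0,c['cx']],[0,c['fy'],c['cy']],[0,0,1]])
    u=cv2.undistortPoints(np.float64(px).reshape(-1,1,2),K,c['D'])[:,0]
    q=c['orientation'];d=R.from_quat(np.r_[q[1:],q[0]]).apply(np.c_[u,np.ones(len(u))])
    s=(z-c['position'][2])/d[:,2:]
    return (c['position']+s*d)[:,:2]
def find(img,z=0.018):
    hsv=cv2.cvtColor(img,cv2.COLOR_RGB2HSV);out={}
    for n,(a,b) in HUE.items():
        m=((hsv[...,0]>=a)&(hsv[...,0]<=b)&(hsv[...,1]>150)&(hsv[...,2]>70)).astype(np.uint8)
        if n=='red': m|=((hsv[...,0]>174)&(hsv[...,1]>150)&(hsv[...,2]>70)).astype(np.uint8)
        m[:200]=0;m[330:]=0;m[:,:150]=0;m[:,520:]=0
        for k,(x0,x1) in {'clip':(150,312),'marker':(335,520)}.items():
            mm=np.zeros_like(m);mm[:,x0:x1]=m[:,x0:x1]
            nl,lab,st,_=cv2.connectedComponentsWithStats(mm)
            keep=np.isin(lab,[i for i in range(1,nl) if st[i,4]>=12])
            ys,xs=np.nonzero(keep)
            if len(xs)<30: continue
            P=proj(np.c_[xs,ys],z).astype(np.float32)
            c,s,_=cv2.minAreaRect(P);bx=cv2.boxPoints((c,s,_))
            e=[bx[1]-bx[0],bx[2]-bx[1]];e=max(e,key=np.linalg.norm)
            if e[0]<0:e=-e
            out[k+'_'+n]=(np.array(c),np.arctan2(e[1],e[0]),np.array(sorted(s)))
    return out
E
python3 - <<'E'
from h import *
o=find(vision.snapshot('top'))
for k,v in sorted(o.items()):
    m=models.mark_of(k,'top')
    print(k,v[0].round(4),np.degrees(v[1]).round(1),v[2].round(3),[(np.round(q['at'],3),round(q['score'],2)) for q in m[:3]])
E
```

```text
clip_blue [0.5674 0.0606] 8.1 [0.043 0.122] [(array([0.57 , 0.063, 0.018]), 0.74)]
clip_green [0.5445 0.2192] 8.2 [0.042 0.121] [(array([0.542, 0.219, 0.009]), 0.78)]
clip_red [0.5559 0.1397] 8.3 [0.043 0.123] [(array([0.556, 0.137, 0.018]), 0.56)]
clip_yellow [0.5328 0.298 ] 8.1 [0.044 0.123] [(array([0.534, 0.302, 0.01 ]), 0.6)]
marker_blue [ 0.5628 -0.3956] 11.4 [0.023 0.148] [(array([ 0.69 , -0.275,  0.001]), 0.78), (array([ 0.56 , -0.396,  0.002]), 0.6)]
marker_green [ 0.5685 -0.1069] -2.4 [0.019 0.147] [(array([ 0.571, -0.108, -0.002]), 0.75)]
marker_red [ 0.4996 -0.2086] 15.4 [0.022 0.15 ] [(array([ 0.498, -0.209,  0.002]), 0.62)]
marker_yellow [ 0.4673 -0.299 ] -0.8 [0.021 0.148] [(array([ 0.469, -0.302, -0.001]), 0.97), (array([ 0.357, -0.412, -0.003]), 0.92)]
```

```bash
cat >>h.py <<'E'
Z=0.028   # TCP z above the marker origin when gripping
def quat(a,prefer=None,pos=(0.5,0,0.2)):
    best=None
    for s in (1,-1):
        x=s*np.array([-np.sin(a),np.cos(a),0]);z=np.array([0,0,-1.]);q=R.from_matrix(np.c_[x,np.cross(z,x),z]).as_quat()
        q=np.r_[q[3],q[:3]];j=inverse_kinematics(pos,q)
        if j is None: continue
        c=abs(j[5])
        if best is None or c<best[0]: best=(c,q)
    return best[1]
F=telemetry.current_wrist_force
def pick(p,a):
    q=quat(a,pos=[*p,.15]); r.move_to([*p,.15],q); gripper_to(.05)
    print('down hit',r.move_l([*p,Z],vel=.12,guard=15)); gripper_to(.0,45)
    print('opening',telemetry.current_opening()); r.move_l([*p,.15],vel=.2)
    print('after lift',telemetry.current_opening(),telemetry.current_t())
def place(p,a):
    q=quat(a,pos=[*p,.15]); r.move_to([*p,.15],q); r.move_l([*p,.095],vel=.15)
    print('press hit',r.move_l([*p,.026+Z-.001],vel=.04,guard=35),telemetry.current_ee_pos().round(4),F().round(1),telemetry.current_opening())
E
python3 - <<'E'
from h import *
o=find(vision.snapshot('top'))
m=o['marker_green'];c=o['clip_green'];pick(m[0],m[1]);
p=c[0];q=quat(c[1],pos=[*p,.15]);r.move_to([*p,.15],q);r.move_l([*p,.1],vel=.15)
print(telemetry.current_ee_pos(),telemetry.current_t())
a=cv2.resize(vision.snapshot('top')[190:340,120:340],None,fx=3,fy=3);cv2.imwrite('pics/a.png',a[:,:,::-1])
b=cv2.resize(vision.snapshot('scene')[130:290,260:480],None,fx=3,fy=3);cv2.imwrite('pics/b.png',b[:,:,::-1])
E
```

```text
down hit False
opening 0.0004294184850975784
after lift 0.00017872825527677483 6.875
[0.54475502 0.21904183 0.10004074] 9.7
```

View pics/a.png

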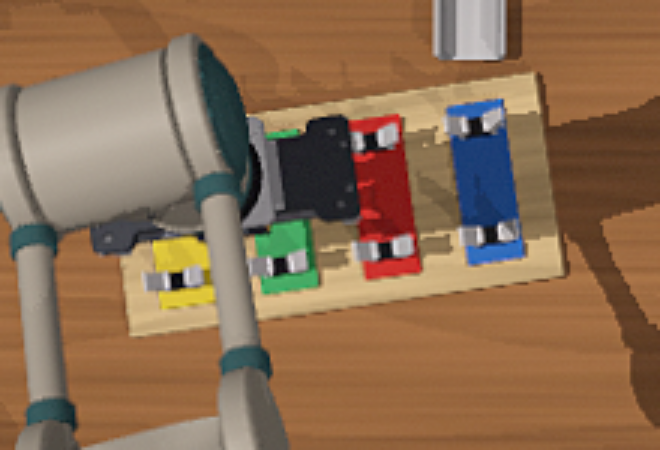

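View pics/b.png

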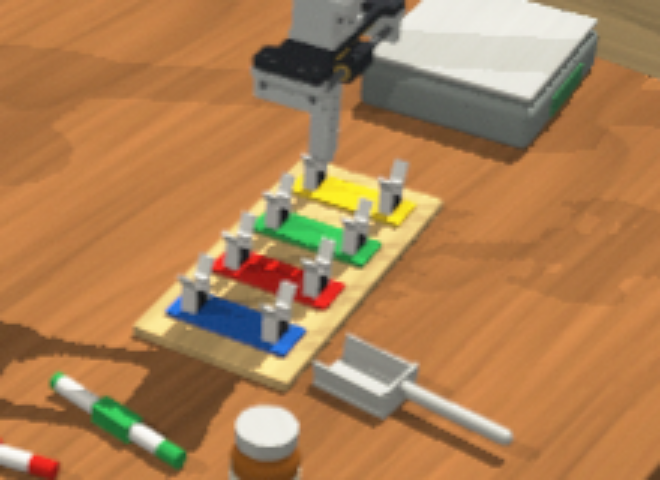

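```bash
python3 - <<'E'
from h import *
print(r.nose_length,telemetry.current_tool_rot(),telemetry.current_ee_pos(),F())
c=vision.get_calibration('scene');q=c['orientation'];Rm=R.from_quat(np.r_[q[1:],q[0]]).as_matrix()
def px(P):
    v=Rm.T@(np.array(P)-c['position']);return [ (c['fx']*v[0]/v[2]+c['cx']-260)*3,(c['fy']*v[1]/v[2]+c['cy']-130)*3]
print('tip',px([.5447,.219,.075]),'clip',px([.5445,.2192,.018]))
p=np.array([.5445,.2192])
r.move_to([.5,.0,.25],quat(0));r.move_to([.3,.45,.25],quat(0))
o=find(vision.snapshot('top'))
for k,v in sorted(o.items()): print(k,v[0].round(4),np.degrees(v[1]).round(1),v[2].round(3))
E
```

```text
0.025 [6.24918008e-04 6.54906817e-01 7.55708805e-01 9.34317459e-04] [0.545576   0.21936975 0.10114978] [0.41845446 0.54350812 0.04661908]
tip [np.float64(319.82249744548545), np.float64(182.81587260856708)] clip [np.float64(316.2367981010869), np.float64(231.95940809374954)]
clip_blue [0.5674 0.0606] 8.1 [0.043 0.122]
clip_green [0.5445 0.2192] 8.2 [0.042 0.121]
clip_red [0.5559 0.1397] 8.2 [0.044 0.123]
clip_yellow [0.5327 0.298 ] 8.2 [0.044 0.123]
marker_blue [ 0.5629 -0.3957] 11.4 [0.022 0.148]
marker_green [ 0.5685 -0.1068] -2.4 [0.019 0.147]
marker_red [ 0.4996 -0.2086] 15.4 [0.022 0.15 ]
marker_yellow [ 0.4673 -0.299 ] -0.8 [0.021 0.148]
```

```bash
python3 - <<'E'
from h import *
r.move_to([.45,-.1,.12],quat(0)); r.hold(.2);print(F(),telemetry.current_t())
r.move_l([.45,-.1,.035],vel=.15,guard=8)
h=r.move_l([.45,-.1,-.005],vel=.02,guard=4)
print(h,F(),[telemetry.current_ee_pos().round(4) for _ in range(4)])
im=vision.snapshot('scene')[150:350,130:390];cv2.imwrite('pics/c.png',cv2.resize(im,None,fx=3,fy=3)[:,:,::-1])
r.move_l([.45,-.1,.12],vel=.2)
E
```

```text
[0.15089685 0.14652649 0.03910742] 16.3833
True [-0.04592835 -0.44763905  4.40193278] [array([ 0.45  , -0.1   , -0.0029]), array([ 0.45  , -0.1   , -0.0029]), array([ 0.45  , -0.1   , -0.0029]), array([ 0.45  , -0.1   , -0.0029])]
```

View pics/c.png

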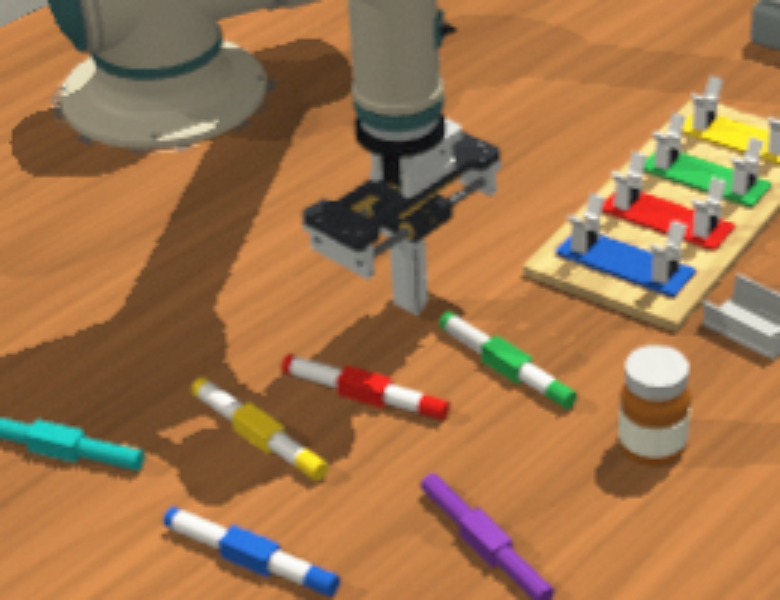

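The image shows the closed fingertips touching the counter near crop (409,306), though the TCP reads z = -3 mm. The tips are therefore about 28 mm higher than stated, which explains the missed grip. Next I'll check the lateral position from the same picture.

```bash
python3 - <<'E'
from h import *
print(proj([[130+395/3,150+304/3],[130+413/3,150+313/3],[130+427/3,150+303/3]],0,'scene'))
# marker_green sleeve top cross-check from scene
print(proj([[130+507/3,150+350/3]],.02,'scene'))
E
```

```text
[[ 0.43629177 -0.1070499 ]
 [ 0.45737847 -0.10609812]
 [ 0.45735856 -0.08774799]]
[[ 0.57010378 -0.1088786 ]]
```

```bash
sed -i 's/^Z=.*/Z=0.001  # calibrated by touching the counter: tips touch at TCP z=-0.003/; s/\.095\],vel/.075],vel/; s/,\.15\]/,.13]/g' h.py; python3 - <<'E'
from h import *
np.save('o.npy',find(vision.snapshot('top')),allow_pickle=True)
o=np.load('o.npy',allow_pickle=True).item()
m=o['marker_green'];c=o['clip_green'];pick(m[0],m[1])
if telemetry.current_opening()>.015:
    p=c[0];q=quat(c[1],pos=[*p,.13]);r.move_to([*p,.13],q);r.move_l([*p,.075],vel=.15)
    print(telemetry.current_ee_pos(),telemetry.current_t())
    a=cv2.resize(vision.snapshot('top')[190:340,120:340],None,fx=2,fy=2)
    b=cv2.resize(vision.snapshot('scene')[140:290,260:480],None,fx=2,fy=2);cv2.imwrite('pics/d.png',np.vstack([a,b])[:,:,::-1])
E
```

```text
down hit False
opening 0.01821463326717312
after lift 0.018569199482960708 23.8417
[0.54486896 0.21910142 0.07511635] 26.7083
```

View pics/d.png

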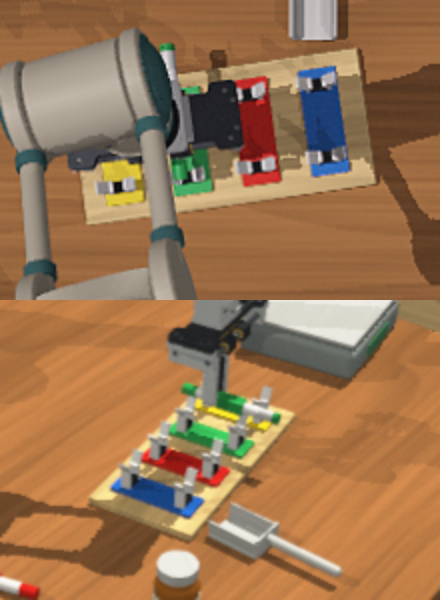

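```bash
python3 - <<'E'
from h import *
print(proj([[203.5,213.5]],.084))
o=np.load('o.npy',allow_pickle=True).item();c=o['clip_green'];p=c[0]
for z in (.06,.05,.04,.034,.030,.026+Z):
    h=r.move_l([*p,z],vel=.04,guard=35);print(z,h,telemetry.current_ee_pos().round(4),F().round(1),telemetry.current_opening())
    if h:break
print(telemetry.current_t())
b=cv2.resize(vision.snapshot('scene')[170:270,290:420],None,fx=4,fy=4);cv2.imwrite('pics/e.png',b[:,:,::-1])
E
```

```text
[[0.64302895 0.22991868]]
0.06 False [0.5444 0.2192 0.0597] [ 0.3 -0.1 -1. ] 0.01887177594577129
0.05 False [0.5443 0.2191 0.0496] [-0.1 -0.7  0.4] 0.018621561072798047
0.04 False [0.5445 0.2193 0.0411] [-2.8 -0.4  7.7] 0.018938564903248422
0.034 False [0.5445 0.2193 0.0353] [-4.  -0.3  8.6] 0.01892093198501962
0.03 False [0.545  0.2196 0.0338] [-6.1 -0.3 22.5] 0.019404632999480496
0.027 False [0.5455 0.2197 0.0324] [-8.4 -2.4 31.7] 0.019147516797074084
28.9333
```

View pics/e.png

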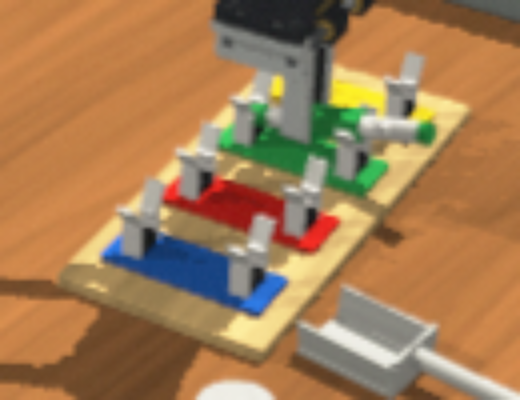

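The marker sits about 25 mm too far towards +x in the grip: its cap end is near crop (437,132), so the sleeve rides on the front jaws. I'll lift off and look at how it is held.

```bash
python3 - <<'E'
from h import *
o=np.load('o.npy',allow_pickle=True).item();c=o['clip_green'];p=c[0]
r.move_l([*p,.13],vel=.15);print(telemetry.current_opening())
r.move_to([.42,-.05,.13],quat(0)); r.move_l([.42,-.05,.01],vel=.15,guard=5);print(telemetry.current_ee_pos())
b=cv2.resize(vision.snapshot('scene')[180:330,190:350],None,fx=4,fy=4);cv2.imwrite('pics/f.png',b[:,:,::-1])
print(telemetry.current_t())
E
```

```text
0.019155855535530605
[ 0.4206908  -0.050123    0.01045907]
33.1417
```

View pics/f.png

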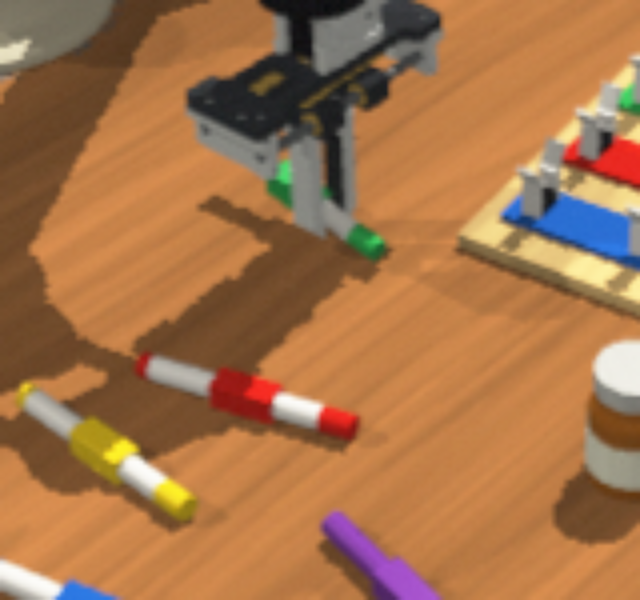

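```bash
python3 - <<'E'
from h import *
np.set_printoptions(suppress=True,precision=3)
print('now q',telemetry.current_tool_rot(),'j',telemetry.current_joints())
o=np.load('o.npy',allow_pickle=True).item()
for k in ('marker_green','clip_green'):
    q=quat(o[k][1],pos=[*o[k][0],.13]);print(k,q,inverse_kinematics([*o[k][0],.13],q))
print('finger',proj([[190+297/4,180+226/4],[190+320/4,180+236/4],[190+329/4,180+226/4]],.0135,'scene'))
print('lower',r.move_l([.42,-.05,Z],vel=.05,guard=6),telemetry.current_ee_pos())
gripper_to(.05);r.move_l([.42,-.05,.13],vel=.2);r.move_to([.35,.25,.2],quat(0))
v=find(vision.snapshot('top'))
for k in v: print(k,v[k][0],np.degrees(v[k][1]),v[k][2])
print(telemetry.current_t())
E
```

```text
now q [-0.     0.707 -0.707  0.001] j [-0.283  0.262  2.096  0.     0.782  1.287]
marker_green [ 0.    -0.692  0.722  0.   ] [-0.295  0.366  1.556 -0.     1.22   1.318]
clip_green [0.    0.655 0.756 0.   ] [ 0.264  0.342  1.594 -0.     1.206 -1.45 ]
finger [[ 0.409 -0.067]
 [ 0.429 -0.065]
 [ 0.426 -0.053]]
lower False [ 0.421 -0.05   0.001]
clip_red [0.556 0.14 ] 8.275027 [0.043 0.123]
marker_red [ 0.5   -0.209] 16.151815 [0.022 0.15 ]
clip_blue [0.567 0.061] 8.053325 [0.043 0.122]
marker_blue [ 0.563 -0.396] 11.40274 [0.023 0.148]
clip_green [0.545 0.219] 8.186535 [0.042 0.121]
clip_yellow [0.533 0.298] 8.246898 [0.044 0.123]
marker_yellow [ 0.467 -0.299] -0.8390373 [0.021 0.148]
36.1833
```

```bash
sed -i "s/m\[330:\]=0/m[380:]=0/; s/(335,520)/(318,520)/" h.py; python3 - <<'E'
from h import *
np.set_printoptions(suppress=True,precision=4)
im=vision.snapshot('top');v=find(im)['marker_green'];print(v, np.degrees(v[1]))
cv2.imwrite('pics/g.png',cv2.resize(im[220:340,290:490],None,fx=3,fy=3)[:,:,::-1])
E
```

```text
(array([ 0.3941, -0.0496]), np.float32(-0.0032451728), array([0.016 , 0.1482])) -0.1859347
```

View pics/g.png

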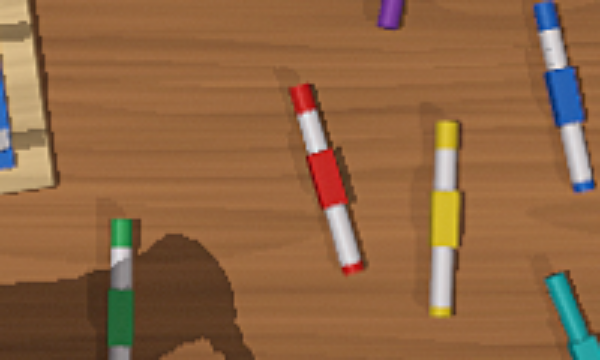

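```bash
python3 - <<'E'
from h import *
np.set_printoptions(suppress=True,precision=4)
print('finger e',proj([[364.25,205]],.034,'scene'))
v=find(vision.snapshot('top'))['marker_green'];p,a=v[0],v[1]
I=[]
def snap(): I.append(cv2.resize(vision.snapshot('scene')[180:290,180:310],None,fx=3,fy=3))
q=quat(a,pos=[*p,.1]);r.move_to([*p,.1],q);gripper_to(.05)
print(p,q,r.move_l([*p,Z],vel=.12,guard=10),telemetry.current_ee_pos());snap()
gripper_to(0,45);print(telemetry.current_opening(),telemetry.current_ee_pos());snap()
r.move_l([*p,.03],vel=.1);snap()
r.move_l([*p,.1],vel=.2);snap();print(telemetry.current_t())
cv2.imwrite('pics/h.png',np.vstack([np.hstack(I[:2]),np.hstack(I[2:])])[:590,:,::-1])
E
```

```text
finger e [[0.5478 0.2072]]
[ 0.3941 -0.0496] [ 0.     -0.706   0.7083  0.    ] False [ 0.3947 -0.0496  0.0014]
0.01959063400666091 [ 0.3942 -0.0496  0.0012]
40.4083
```

View pics/h.png

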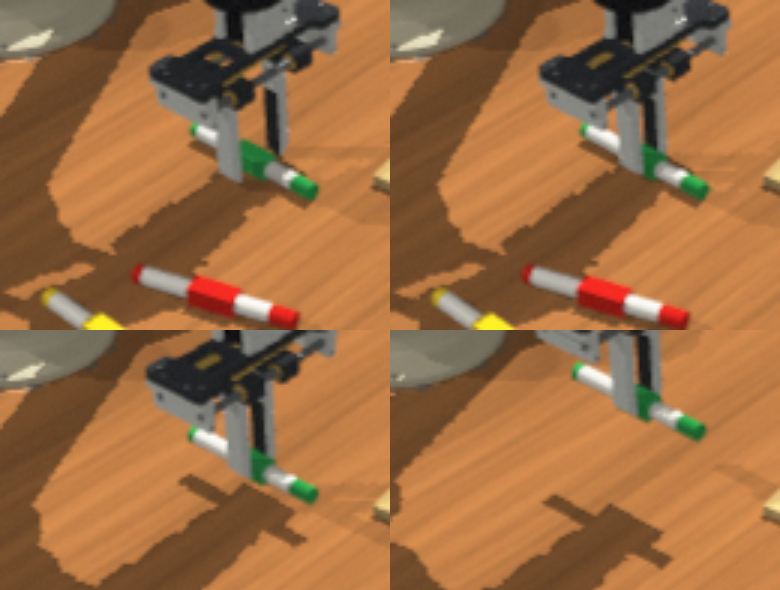

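```bash
python3 - <<'E'
from h import *
np.set_printoptions(suppress=True,precision=4)
print('b',proj([[260+324/3,130+160/3]],.103,'scene'))
print('h2',proj([[180+(618-390)/3,180+166/3],[180+(644-390)/3,180+172/3]],.004,'scene'), 'cap/tail', proj([[180+(700-390)/3,180+188/3],[180+(585-390)/3,180+131/3]],.01,'scene'))
im=vision.snapshot('scene');cv2.imwrite('pics/raw.png',im[:,:,::-1])
hsv=cv2.cvtColor(im,cv2.COLOR_RGB2HSV);m=((hsv[...,0]>=50)&(hsv[...,0]<=80)&(hsv[...,1]>130)&(hsv[...,2]>50)).astype(np.uint8)
n,l,s,c=cv2.connectedComponentsWithStats(m)
for i in range(1,n):
    if s[i,4]>8: print(c[i],s[i,4],proj([c[i]],.109,'scene'))
print(telemetry.current_joints(),telemetry.current_ee_pos())
E
```

```text
b [[0.5486 0.2174]]
h2 [[ 0.3792 -0.0693]
 [ 0.4039 -0.0606]] cap/tail [[ 0.4646 -0.0511]
 [ 0.3233 -0.0554]]
[264.5814 203.1163] 43 [[ 0.3989 -0.048 ]]
[365.3465 208.6447] 228 [[0.6204 0.1028]]
[279.7727 212.0227] 44 [[ 0.4576 -0.0528]]
[-0.3007  0.1008  2.0193  0.      1.0251  1.2733] [ 0.3926 -0.0491  0.0984]
```

```bash
cat >>h.py <<'E'
RNG={'red':0,'blue':113,'green':65,'yellow':28}
def inhand(col,z):
    """coloured blobs in scene picture near the gripper, projected on plane z"""
    im=vision.snapshot('scene');hsv=cv2.cvtColor(im,cv2.COLOR_RGB2HSV).astype(int)
    d=np.abs((hsv[...,0]-RNG[col]+90)%180-90)
    m=((d<12)&(hsv[...,1]>130)&(hsv[...,2]>50)).astype(np.uint8)
    n,l,s,c=cv2.connectedComponentsWithStats(m)
    return im,[(c[i].round(1),s[i,4],proj([c[i]],z,'scene')[0].round(4)) for i in range(1,n) if s[i,4]>8]
def go(p,a,z=.13):
    """move above p keeping the wrist on the nearer half turn"""
    best=None
    for s in (0,np.pi):
        x=np.array([-np.sin(a+s),np.cos(a+s),0]);zz=np.array([0,0,-1.]);q=R.from_matrix(np.c_[x,np.cross(zz,x),zz]).as_quat()
        q=np.r_[q[3],q[:3]];j=inverse_kinematics([*p,z],q)
        if j is not None:
            c=abs(j[5]-telemetry.current_joints()[5])
            if best is None or c<best[0]: best=(c,q)
    r.move_to([*p,z],best[1]); return best[1]
E
python3 - <<'E'
from h import *
np.set_printoptions(suppress=True,precision=4)
o=np.load('o.npy',allow_pickle=True).item();c=o['clip_green'];p=c[0]
print(go(p,c[1]),telemetry.current_joints())
r.hold(.2);print(telemetry.current_ee_pos(),telemetry.current_opening())
im,L=inhand('green',.139)
for x in L: print(x)
u=np.array([np.cos(c[1]),np.sin(c[1])]);print('expect cap/tail',p+.067*u,p-.071*u,telemetry.current_t())
b=cv2.resize(im[120:270,270:440],None,fx=3,fy=3);t=cv2.resize(vision.snapshot('top')[190:340,140:260],None,fx=2,fy=3)
cv2.imwrite('pics/i.png',np.hstack([b,t])[:,:,::-1])
E
```

```text
[-0.      0.7558 -0.6548  0.    ] [ 0.263   0.3416  1.5953 -0.0009  1.2065  1.6919]
[0.5443 0.2178 0.1301] 0.019665349272266375
(array([371.3, 172.5]), np.int32(33), array([0.5544, 0.2213]))
(array([387.8, 178.4]), np.int32(40), array([0.6073, 0.2246]))
(array([365.3, 208.6]), np.int32(229), array([0.6441, 0.0663]))
expect cap/tail [0.6109 0.2287] [0.4743 0.2091] 41.8917
```

View pics/i.png

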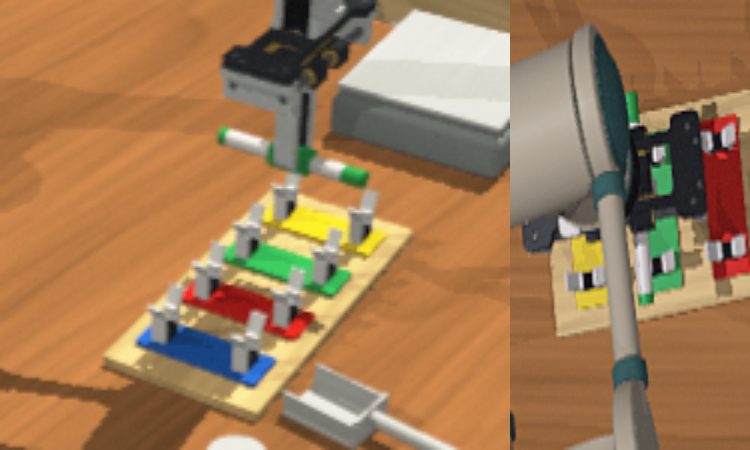

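```bash
cat >>h.py <<'E'
def press(p):
    r.move_l([*p,.065],vel=.2)
    for z in (.045,.036,.030,.026+Z,.026+Z-.002,.026+Z-.004):
        h=r.move_l([*p,z],vel=.06,guard=30);f=F();e=telemetry.current_ee_pos()
        print('z',round(z,4),h,e.round(4),f.round(1))
        if h or f[2]>20: break
def release(p):
    gripper_to(.034);r.move_l([*p,.13],vel=.2);print('t',telemetry.current_t())
E
python3 - <<'E'
from h import *
o=np.load('o.npy',allow_pickle=True).item();c=o['clip_green'];p=c[0]
press(p);print(telemetry.current_opening());release(p)
r.move_to([.5,-.05,.2],quat(0))
im=vision.snapshot('scene');t=vision.snapshot('top')
b=cv2.resize(im[160:270,290:420],None,fx=4,fy=4);t=cv2.resize(t[205:315,150:220],None,fx=4,fy=4)
cv2.imwrite('pics/j.png',np.hstack([b,t])[:,:,::-1]);print(telemetry.current_t())
E
```

```text
z 0.045 False [0.5444 0.2192 0.0448] [-0.2 -0.2 -0.8]
z 0.036 False [0.5449 0.2193 0.0356] [ 0.6  0.4 -1. ]
z 0.03 False [0.5441 0.2191 0.0291] [ 2.   0.2 -5.3]
z 0.027 False [0.5444 0.2193 0.0271] [0.1 0.  1.1]
z 0.025 False [0.5445 0.2193 0.027 ] [-2.9 -0.9 12.4]
z 0.023 False [0.5445 0.2193 0.0269] [-5.9 -1.7 23.7]
0.019372137059242258
t 45.3417
46.5333
```

View pics/j.png

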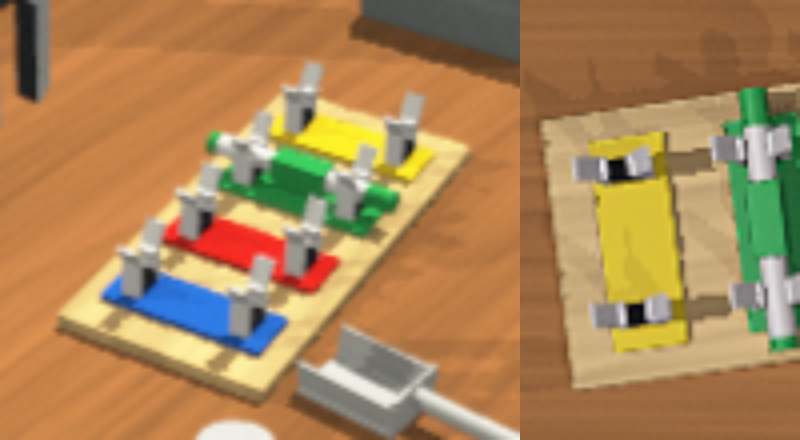

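Green is home: the hard stop came exactly at TCP 27 mm, and the picture shows it level in both jaw pairs. Red is next, with an in-hand check before pressing.

```bash
cat >>h.py <<'E'
def job(col):
    o=np.load('o.npy',allow_pickle=True).item()
    m=find(vision.snapshot('top'))['marker_'+col];print(m[0],m[1],m[2],'before',o['marker_'+col][0])
    if np.linalg.norm(m[0]-o['marker_'+col][0])>.01: return False
    p,a=m[0],m[1]
    go(p,a);gripper_to(.05);print('hit',r.move_l([*p,Z],vel=.12,guard=10),telemetry.current_ee_pos().round(4))
    gripper_to(0,50);r.move_l([*p,.13],vel=.2);print('open',telemetry.current_opening())
    if telemetry.current_opening()<.017: return False
    c,b=o['clip_'+col][:2];go(c,b);r.hold(.1)
    u=np.array([np.cos(b),np.sin(b)]);im,L=inhand(col,.139)
    ok=[]
    for s in (1,-1):
        for l in (.065,.071):
            e=c+s*l*u;d=[x[2]-e for x in L];d=min(d,key=np.linalg.norm);al,ac=d@u,d@np.array([-u[1],u[0]]);print('end',s*l,'along',al.round(4),'across',ac.round(4));ok.append(np.hypot(al,ac)<.011)
    print(telemetry.current_t(),ok)
    if not any(ok): return False
    press(c);release(c);return True
E
python3 -c "
from h import *
print(job('red'))"
```

```text
[ 0.49955893 -0.20841719] 0.28190237 [0.02243207 0.14980169] before [ 0.52991265 -0.20040017]
False
```

That explains the first bad grip: `o.npy` was taken with the arm covering part of the markers. I'll replace it with the unobstructed first measurements.

```bash
python3 -c "
from h import *
o=np.load('o.npy',allow_pickle=True).item()
M={'clip_blue':(.5674,.0606,8.15),'clip_green':(.5445,.2192,8.2),'clip_red':(.5559,.1397,8.2),'clip_yellow':(.5328,.298,8.2),'marker_blue':(.5628,-.3956,11.4),'marker_red':(.4996,-.2086,15.7),'marker_yellow':(.4673,-.299,-.8)}
for k,v in M.items(): print(k,o[k][0]-v[:2])
np.save('o.npy',{k:(np.array(v[:2]),np.radians(v[2])) for k,v in M.items()},allow_pickle=True)
r.move_to([.4,.1,.2],quat(0))
print(job('red'))"
```

```text
clip_blue [-2.70818710e-05 -3.02368164e-05]
clip_green [ 4.84519005e-05 -7.76333809e-06]
clip_red [ 2.04220772e-05 -2.07021952e-05]
clip_yellow [-1.89950943e-05  1.70845985e-05]
marker_blue [1.79340553e-04 4.40865517e-05]
marker_red [0.03031265 0.00819983]
marker_yellow [ 0.00106573 -0.00023123]
[ 0.49931964 -0.20866132] 0.26876518 [0.02166119 0.15037765] before [ 0.4996 -0.2086]
hit False [ 0.4999 -0.209   0.0016]
open 0.019669180351793065
end 0.065 along -0.002 across -0.0018
end 0.071 along -0.008 across -0.0018
end -0.065 along -0.0106 across -0.004
end -0.071 along -0.0046 across -0.004
53.1833 [np.True_, np.True_, np.False_, np.True_]
z 0.045 False [0.5557 0.1397 0.0448] [ 0.6 -0.2 -0.3]
z 0.036 False [0.5563 0.1398 0.0357] [ 1.2  0.7 -1.7]
z 0.03 False [0.5554 0.1397 0.0291] [ 1.2  1.5 -4.6]
z 0.027 False [0.5558 0.1398 0.0272] [0.3 1.1 0.4]
z 0.025 False [0.5558 0.1398 0.027 ] [-3.8  0.7 12.8]
z 0.023 False [0.5559 0.1398 0.0269] [-6.3 -0.7 24. ]
t 56.5833
True
```

```bash
python3 -c "
from h import *
if job('yellow'): print(job('blue'))
r.move_to([.35,-.15,.3],quat(0)); print(telemetry.current_t())
im=vision.snapshot('scene');t=vision.snapshot('top');f=find(t)
for k in f: print(k,f[k][0].round(4),f[k][2].round(3))
b=cv2.resize(im[160:270,290:420],None,fx=3,fy=3);a=cv2.resize(t[205:315,150:310],None,fx=2.5,fy=3)
cv2.imwrite('pics/k.png',np.vstack([np.hstack([b,a]),cv2.resize(t,(790,260))])[:,:,::-1])"
```

```text
[ 0.46731851 -0.29898536] -0.014643964 [0.02103143 0.14773105] before [ 0.4673 -0.299 ]
hit False [ 0.4678 -0.2994  0.0017]
open 0.01964097009641551
end 0.065 along -0.0005 across -0.0048
end 0.071 along -0.0065 across -0.0048
end -0.065 along -0.0106 across -0.0
end -0.071 along -0.0046 across -0.0
63.6417 [np.True_, np.True_, np.True_, np.True_]
z 0.045 False [0.5326 0.298  0.0448] [-0.2  0.2 -0.2]
z 0.036 False [0.5332 0.2982 0.0357] [ 1.6  0.4 -1.8]
z 0.03 False [0.5323 0.2979 0.0291] [ 0.9  1.5 -3.7]
z 0.027 False [0.5327 0.2982 0.0272] [-0.3  1.1  1.5]
z 0.025 False [0.5327 0.2982 0.0271] [-2.5 -0.1 11.6]
z 0.023 False [0.5328 0.2982 0.027 ] [-5.8 -1.5 22. ]
t 67.0417
[ 0.56282485 -0.39558709] 0.19901536 [0.02264623 0.14822878] before [ 0.5628 -0.3956]
hit False [ 0.5634 -0.3961  0.0019]
open 0.01955206863335882
end 0.065 along -0.0017 across -0.0031
end 0.071 along -0.0077 across -0.0031
end -0.065 along -0.0099 across -0.0031
end -0.071 along -0.0039 across -0.0031
74.4417 [np.True_, np.True_, np.True_, np.True_]
z 0.045 False [0.5673 0.0606 0.0448] [-0.5 -0.4 -0.8]
z 0.036 False [0.5677 0.0607 0.0357] [ 1.5  0.6 -1.5]
z 0.03 False [0.5669 0.0606 0.0291] [ 1.4  0.7 -5. ]
z 0.027 False [0.5673 0.0607 0.0272] [0.4 0.5 1. ]
z 0.025 False [0.5673 0.0607 0.027 ] [-3.2 -0.1 13.2]
z 0.023 False [0.5674 0.0607 0.0269] [-6.7 -0.1 24.9]
t 77.8417
True
79.15
clip_red [0.5586 0.1401] [0.043 0.152]
clip_blue [0.5699 0.0614] [0.042 0.151]
clip_green [0.5472 0.2197] [0.042 0.151]
clip_yellow [0.5359 0.2984] [0.044 0.153]
```

View pics/k.png

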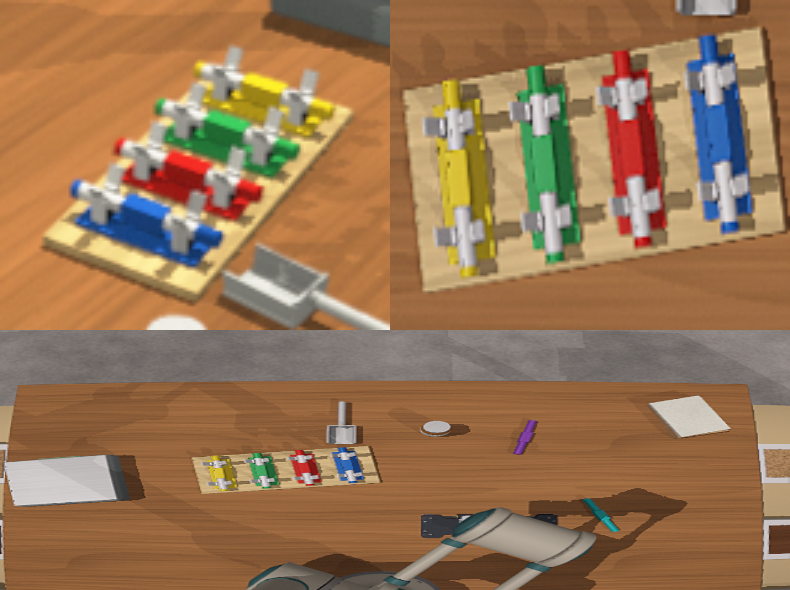

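All four markers sit level in the clips of their own colour. The jar, scoop and look-alikes are where they were, and the robot is clear. I'm handing the job in.

```bash
python3 -c "
from plant import r
print(r.sign_off())"
```

```text
the job is handed in; nothing more can be done
None
```

All four markers are back in the rack, each snapped into the clip of its own colour, and the job was handed in at about 79 s of the 112 s allowed.

**Last checks:**
- **Seating:** each marker met a hard stop at the expected home height, with the tool at 27 mm and a final push of 22–25 N. That is above the 8–15 N suggested for snapping in, but below the force limits.
- **Final pictures:** both cameras show all four markers level in both pairs of jaws. The jar, the scoop and the purple and turquoise look-alikes are where they were, and the arm is clear of everything.

**What went wrong on the way:**
- **Fingertip height:** the fingertips were about 28 mm higher than the stated tool length, so the first grip closed on air. I corrected this by touching the counter.
- **Green marker:** my second try used a marker position measured while the arm blocked the camera's view. Green was gripped 26 mm off-centre and its sleeve pressed on the green clip's jaws with about 32 N. I took it off, gripped it again and seated it properly. The later pictures show no visible damage to that clip.
- **In-hand check:** for red, yellow and blue, the cap and tail positions measured before pressing differed from what I expected by up to about 5 mm. All three still seated normally.

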